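Shim the rocking honing stand

ROBOT

A 6-joint arm with a two-finger parallel gripper is mounted at the origin on a cart in front of the work surface, level with it; the furniture and walls round the work are solid. World frame = base frame: x ahead of the robot, y to its left, z up, the work surface at z = 0. Lengths are in m, angles in rad, forces in N, time in s.
With the tool pointing down it reaches from about 0.35 to 0.975 m from the base axis. Payload 4.9 kg.
Tool frame: the origin (TCP) lies at the very end of the fingers, on their centre line; the grasp point (between the pads) lies 19 mm behind it; z points along the fingers, y is the line along which they close (so a half turn about z gives the same grasp; the last joint's range is limited). The gripper opens to 85 mm and grips with 20 to 120 N. Pads are 22 mm wide; open, the fingers measure 114 mm over their backs; the gripper's body (76 mm by 85 mm) begins 54 mm behind the grasp point. The pads swing forward as they close: fully open they stand 13 mm farther back than shut.
Start: joints at [1.193, 0.053, 1.613, -0, 1.476, -0.119], TCP at [0.16, 0.604, 0.206] pointing down, gripper open.
Joint ranges: [-3.01, 3.01], [-1.01, 2.22], [0.06, 2.58], [-1.02, 4.17], [0.09, 2.62], [-3.14, 3.14]. Speed limits (rad/s): [2.57, 2.57, 3.14, 3.14, 3.14, 3.14].

INTERFACE

Orientations are given as a rotation vector (axis times angle).
In Python, from station import ctrl gives the robot as it stands. The module is installed in compiled form; this text tells all that it offers.
- The arm moves only by the tool jog_arm, never from a script. Its argument "steps" is a list of rows, each an object with "delta_rot": the turn, a rotation vector about the tool's x, y, z in degrees, a list of three; "linear": the shift along the tool's x, y, z in m, a list of three; "grip": the finger opening in m, from 0 to 0.0854. In form: [{"delta_rot": [rx, ry, rz], "linear": [x, y, z], "grip": grip}, ...]. A call has 1 to 10 rows; each row shifts and turns the commanded pose from where the row before left it, along the tool's axes as they then stand; what a row does not reach is not made up. A row lasts 1/10 s, in which the tool goes at most 50 mm and 8.59 degrees, less where a joint would pass 70% of its speed; a pose out of reach is approached as far as the arm can. A call with a gripper value outside its range is refused whole. The fingers move at their own pace and stop on an object; "newtons" is the grip in N (left out, the last holds). Time passes only in rows, so rows that do not move let the fingers close. It gives the time, the measured TCP pose, the force, the opening and the grip force at its end, in the units of the state.
- ctrl.get_obs(): the state, without advancing time (a new reading comes with each control period).
- ctrl.get_image(name): name is "scene" or "top"; returns (picture, depth): 420x560x3 uint8, red, green, blue; 420x560 float32, m along the optical axis (not along the pixel's ray), 0 where there is no reading.
- ctrl.camera_info(name): a dict with "camera_matrix" (3x3 intrinsics, pixels), "R" (3x3) and "t" (3): a world point X has camera coordinates R X + t. Camera axes: x right, y down, z forward; pixel columns grow to the right and rows downward; lengths in m; the calibration is good to about 2 mm. A picture is of the moment at which its call begins. camera_info takes no time and is no camera call.
- ctrl.finish_job(): hands the job in; it is judged then, once.
The state is a dict: "t": time; "q": joint angles; "dq": joint speeds; "effort": joint torques, N m; "tool_pos": TCP position; "tool_rot": TCP orientation; "contact_force": force on the tool from outside, world axes, zero at the start; "wrist_torque": the same for the moment, N m; "opening": finger opening in m; "grip_force": force on a finger pad.
Only numpy, scipy, OpenCV 4.12 (cv2) and the standard library are available. Lean on these libraries where they do the work, as an engineer would, in place of code of your own. Each camera call takes 0.05 s, during which the arm holds its last target. There are 200 camera calls.

TASK

The honing stand rocks because its front-left foot, the one below the brass disc, is too short. With the fingertips push the pale wooden wedge along the bench, thin end first, under that foot until it is snug and carries the foot, then press down on the brass disc to check that the stand no longer rocks, and take the hand away. Do not lift the wedge or the stand, do not shove the stand out of its place, and leave the other things alone.

Things in the scene. Friction and masses are not known exactly. Their poses are not given: they have to be found in the camera images.
- stand: honing stand, about 1.5 kg, loose: dark board 160 x 260 x 16 mm (x, y), top 42 mm above the bench, underside 26 mm, carrying an oil stone (66 x 190 mm, centred at x +20, y -20 mm, top 70 mm up). Origin on the bench under the board's centre; x to the stand's back, away from the robot, y to its left, z up. Black round feet, 26 mm across, at x +-60, y +-105 mm; starts level on three of them
- short_foot (a point): centre of the underside of the short front-left foot (stand x -60, y +105 mm), 10 mm above the bench; the way below and behind it is clear for 100 mm. Before it is shimmed, 2 to 4 N down on this corner tips the stand
- press_point (a point): centre of the brass disc (24 mm across) let into the board's top straight above the short foot, 42 mm above the bench
- wedge: pale wooden wedge with a red dot, 60 g, loose, flat on the bench: 100 mm long, 44 mm wide, top sloping evenly; origin in the middle of its underside; x points to its thin end (3 mm high, at x +50 mm), which faces roughly to the short foot and starts 20 to 60 mm in front of the board. It jams when its origin is about 20 mm in front of the foot's centre, and stays in when let go
- wedge_thick_end (a point): foot of the wedge's thick end, on the bench (wedge x -50 mm): a flat face 44 mm wide, 17 mm high, square to the wedge's x, facing the robot. Sliding the wedge freely takes under 1 N; once it jams below the foot the push rises quickly past 5 N, and at 6 to 12 N the stand would begin to slide
- block: the long pale wood block, a bystander; origin at its underside's centre (81 x 138 x 31 mm box)
- head: the carved head, a bystander; origin at its underside's centre, 190 mm tall
- pliers: the blue pliers, a bystander; origin at its underside's centre, 12 mm high, 180 mm long
- offcut: the small brown offcut, a bystander; origin at its underside's centre, 59 x 68 x 23 mm
- tape: the roll of tape, a bystander; origin at its underside's centre, 104 mm across, 25 mm high
There are look-alikes about, which are no part of the job. Leave any pink or turquoise look-alike of the wedge alone.

How it is judged:
On the way, in this order (a step that is already met when the one before it is completed fails the run):
1. the wedge lies flat below the short foot and carries it (y of short_foot in the frame of wedge between -0.02 and 0.02 m and x of short_foot in the frame of wedge between -0.045 and 0.045 m and contact force between wedge and stand above 0.5 N and angle between stand's own z axis and vertical below 0.02 rad and angle between wedge's own z axis and vertical below 0.03 rad), for 0.2 s.
2. the fingertips press on the brass disc (more than 3 N, within 35 mm of it) and the stand stays level (contact force between the fingers and stand above 3 N and horizontal distance between the grasp point and press_point below 0.035 m and angle between stand's own z axis and vertical below 0.02 rad and contact force between wedge and stand above 0.5 N), for 0.2 s.
At the end, for the whole second after the job is handed in: The wedge lies flat on the bench with the middle of the short foot over it and bears against the foot (more than 0.5 N), the stand is level to 0.02 rad (about 1 degree), within 30 mm of where it stood, and everything is at rest (all of step 1 and distance of stand from where it was at the start of the episode below 0.03 m and linear speed of each of stand, wedge below 0.01 m/s); the robot touches nothing.
It fails at once if the wedge is lifted off the bench or tipped (height (world z) of wedge above 0.008 m or angle between wedge's own z axis and vertical above 0.2 rad).
It fails at once if the stand is lifted or tipped far (height (world z) of stand above 0.01 m or angle between stand's own z axis and vertical above 0.15 rad).
It fails at once if the stand is shoved more than 40 mm (distance of stand from where it was at the start of the episode above 0.04 m).
It fails at once if a bystander is moved more than 30 mm (distance of any of block, head, pliers, offcut, tape from where it was at the start of the episode above 0.03 m).
It also fails if it takes over 48 s, if anything falls off the work surface, if the arm or the gripper's body presses on something with over 40 N, if the wrist force passes 120 N, or if a joint passes its speed limit or range.

## Working session

There is one attempt and no reset: what is moved stays moved. The work goes in short steps, Python scripts to look and compute and a tool call to move; the robot and the scene stay as the last step left them, time stands still between calls to the robot, and variables do not carry over. Pictures are saved under pics/ and viewed, at most 10 in all, crops included, and the job is handed in when it is done.

Besides the shell and the picture viewer there is one more tool, called after "Request:" as name(argument=value, ...) on one line, values as JSON. jog_arm: Moves the arm, as the interface text tells. Its arguments: {"type":"object","properties":{"steps":{"type":"array"},"newtons":{"type":"number"}},"required":["steps"]}

```bash
mkdir -p pics; python3 - <<'E'
from station import ctrl
import cv2,numpy as np
for n in("top","scene"):
    im,d=ctrl.get_image(n); cv2.imwrite(f"pics/{n}0.png",im[:,:,::-1]); np.savez(f"pics/{n}0.npz",im=im,d=d)
    c=ctrl.camera_info(n); print(n,c)
o=ctrl.get_obs(); print(o)
E
```

```text
top {'camera_matrix': array([[533.77581589,   0.        , 283.55390206],
       [  0.        , 533.77581589, 204.17233398],
       [  0.        ,   0.        ,   1.        ]]), 'R': array([[-0.1994285 , -0.97991154, -0.00128543],
       [-0.95698109,  0.19504356, -0.21481436],
       [ 0.21074979, -0.04160997, -0.97665405]]), 't': array([0.03927971, 0.58655123, 1.52029848])}
scene {'camera_matrix': array([[449.54034969,   0.        , 286.29169688],
       [  0.        , 449.54034969, 212.23551339],
       [  0.        ,   0.        ,   1.        ]]), 'R': array([[ 0.61114566, -0.79150171,  0.00510058],
       [-0.46086988, -0.36107771, -0.8106922 ],
       [ 0.64350597,  0.49310032, -0.58545038]]), 't': array([-0.40034062,  0.2838754 ,  0.9266831 ])}
{'t': 0.1, 'q': array([ 1.19303321e+00,  5.32640083e-02,  1.61414875e+00, -8.11983599e-06,
        1.47602524e+00, -1.18999882e-01]), 'dq': array([ 0.00058254, -0.00278797, -0.0007321 , -0.00056485,  0.0018301 ,
        0.0008765 ]), 'effort': array([ 1.14427057e-03, -3.94905674e+01, -3.71363533e+01, -1.13977273e-04,
        3.91883572e-03, -1.44743780e-06]), 'tool_pos': array([0.15970214, 0.60361689, 0.2047074 ]), 'tool_rot': array([-4.05272391e-01, -3.11489162e+00,  2.81243022e-03]), 'contact_force': array([ 0.52517081, -0.62192043,  0.76898129]), 'wrist_torque': array([0.04493577, 0.01455697, 0.02191525]), 'grip_force': 0.0, 'opening': 0.08520250728707704}
```

View pics/top0.png

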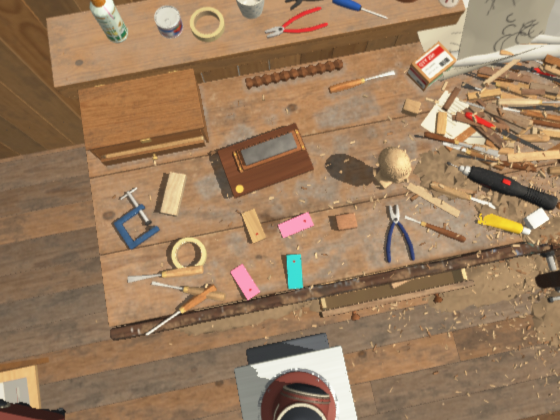

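View pics/scene0.png

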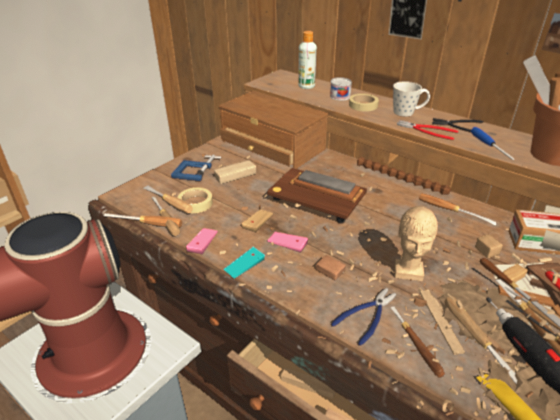

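The top view shows the stand at about (265,160), with the brass disc at (239,188). The natural-wood wedge is at (254,226), with two pink and one turquoise look-alikes to its right and below. The block is at (172,194) and the tape at (188,253). Next I'll measure with colour masks.

```bash
cat > h.py <<'E'
import cv2,numpy as np
from station import ctrl
def ray(n,px,z):
    c=ctrl.camera_info(n); K,R,t=c['camera_matrix'],c['R'],c['t']
    px=np.atleast_2d(px).astype(float); C=-R.T@t
    d=(R.T@np.linalg.inv(K)@np.c_[px,np.ones(len(px))].T).T
    return C+d*((z-C[2])/d[:,2])[:,None]
def proj(n,X):
    c=ctrl.camera_info(n); p=c['camera_matrix']@(c['R']@np.asarray(X,float)+c['t']); return p[:2]/p[2]
def box(m):
    k=max(cv2.findContours(m,cv2.RETR_EXTERNAL,cv2.CHAIN_APPROX_NONE)[0],key=cv2.contourArea); return k[:,0,:]
E
python3 - <<'E'
from h import *
a=np.load('pics/top0.npz'); im=a['im']
b=np.load('pics/scene0.npz')['im']
ims={}
for n,I,(u0,v0,u1,v1) in(("top",im,(205,120,325,250)),("scene",b,(230,155,370,240))):
    c=I[v0:v1,u0:u1,::-1]; ims[n]=cv2.resize(c,None,fx=5 if n=="scene" else 4.4,fy=5 if n=="scene" else 4.4,interpolation=cv2.INTER_CUBIC)
    cv2.imwrite(f"pics/crop_{n}.png",ims[n])
hsv=cv2.cvtColor(im,cv2.COLOR_RGB2HSV)
for p in[(239,188),(254,222),(258,235),(245,205),(265,245),(235,225),(225,165),(285,170),(215,150)]: print(p,hsv[p[1],p[0]],im[p[1],p[0]])
# wedge by colour
print(ray("top",[(239,188)],.042),ray("top",[(254,226)],.01), ray("scene",[(274,188)],.042))
E
```

```text
(239, 188) [ 24 151 246] [246 217 100]
(254, 222) [ 17 121 221] [221 177 116]
(258, 235) [ 17 121 226] [226 181 119]
(245, 205) [ 14 114 181] [181 139 100]
(265, 245) [ 14 119 195] [195 146 104]
(235, 225) [ 15 113 181] [181 140 101]
(225, 165) [ 11 154 131] [131  80  52]
(285, 170) [ 10 153 118] [118  71  47]
(215, 150) [ 14 114 105] [105  80  58]
[[0.66341317 0.04277759 0.042     ]] [[0.54550057 0.02084916 0.01      ]] [[0.66028273 0.05100926 0.042     ]]
```

View pics/crop_top.png

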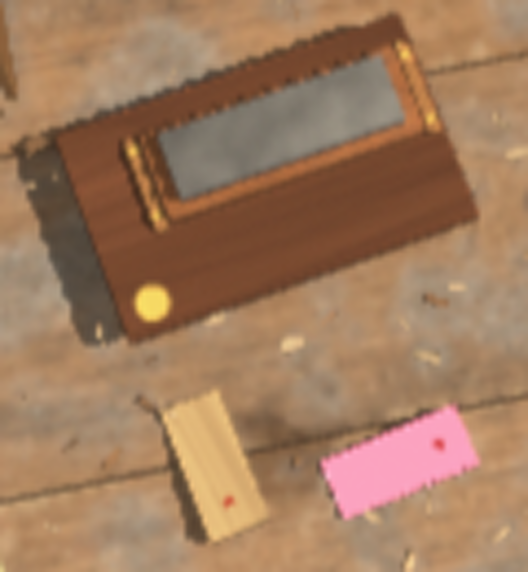

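View pics/crop_scene.png

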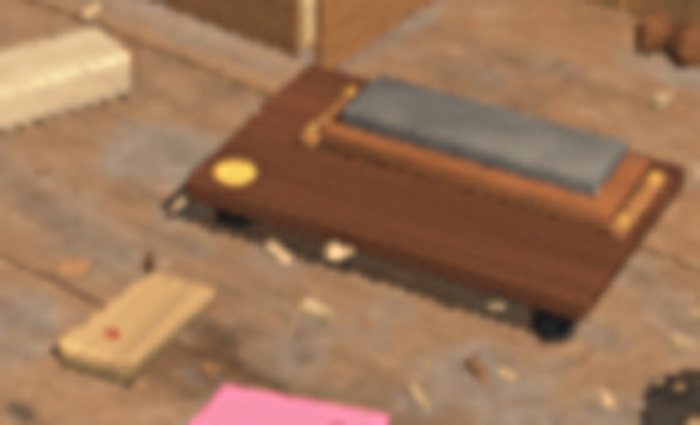

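The top crop shows the board corners at crop (60,140), (398,14), (477,216) and (130,343), and the disc at (152,303). The wedge's thin-end corners are at (163,410) and (218,391), and its thick-end top corners at (268,514) and (212,543). The scene crop agrees: the thin end faces the stand and the disc is at (235,172).

```bash
python3 - <<'E'
from h import *
im=np.load('pics/top0.npz')['im']; sc=np.load('pics/scene0.npz')['im']
f=lambda p:(np.array(p)+.5)/4.4-.5+[205,120]
B=ray("top",f([(60,140),(398,14),(477,216),(130,343)]),.042)   # BL BR FR FL
print("board",B.round(4),[np.linalg.norm(B[i]-B[i-1]).round(4) for i in range(4)])
ex=(B[0]+B[1]-B[2]-B[3]); yaw=np.arctan2(ex[1],ex[0]);ey=B[0]+B[3]-B[1]-B[2];print("yaw",np.degrees(yaw),np.degrees(np.arctan2(-ey[0],ey[1])))
T=ray("top",f([(163,410),(218,391)]),.003);H=ray("top",f([(268,514),(212,543)]),.017)
print("thin",T.round(4),"thick",H.round(4),np.linalg.norm(T[0]-T[1]),np.linalg.norm(H[0]-H[1]))
d=T.mean(0)-H.mean(0);print("len",np.linalg.norm(d[:2]),"wyaw",np.degrees(np.arctan2(d[1],d[0])),"centre",((T.mean(0)+H.mean(0))/2).round(4))
hs=cv2.cvtColor(im,cv2.COLOR_RGB2HSV)
def blob(I,lo,hi,r):
    h=cv2.cvtColor(I,cv2.COLOR_RGB2HSV);m=cv2.inRange(h,lo,hi);k=np.zeros_like(m);k[r[1]:r[3],r[0]:r[2]]=m[r[1]:r[3],r[0]:r[2]];return k
m=blob(im,(20,120,200),(30,255,255),(225,175,255,200));M=cv2.moments(m,True);c=(M['m10']/M['m00'],M['m01']/M['m00']);print("disc top",c,M['m00'],ray("top",[c],.042))
m2=blob(sc,(20,120,150),(32,255,255),(265,180,290,200));M=cv2.moments(m2,True);c2=(M['m10']/M['m00'],M['m01']/M['m00']);print("disc scene",c2,M['m00'],ray("scene",[c2],.042))
m=blob(im,(14,100,205),(22,150,255),(235,205,272,246)); k=box(m); 
print("mask wedge",cv2.minAreaRect(k),cv2.contourArea(k)); 
r=cv2.minAreaRect(ray("top",k,.01)[:,:2].astype(np.float32)*1000);print("rect mm",r)
for n,I in(("top",im),("scene",sc)):
    c=ctrl.camera_info(n);print(n,"cam",-c['R'].T@c['t'])
from scipy.spatial.transform import Rotation as Ro
print(Ro.from_rotvec(ctrl.get_obs()['tool_rot']).as_matrix().round(3))
g=lambda p:(np.array(p)+.5)/5-.5+[230,155]
print("scene wedge thin",ray("scene",g([(155,272),(213,292)]),.003).round(4),"thick",ray("scene",g([(128,372),(60,345)]),.017).round(4))
E
```

```text
board [[ 0.7902  0.0843  0.042 ]
 [ 0.8344 -0.1664  0.042 ]
 [ 0.678  -0.1898  0.042 ]
 [ 0.6371  0.0625  0.042 ]] [np.float64(0.1547), np.float64(0.2545), np.float64(0.1581), np.float64(0.2556)]
yaw 8.302154337620697 9.600596618356333
thin [[0.5948 0.0504 0.003 ]
 [0.6005 0.0102 0.003 ]] thick [[ 0.5059 -0.0074  0.017 ]
 [ 0.4939  0.034   0.017 ]] 0.04059286381504882 0.043097988925310735
len 0.09924949079773902 wyaw 9.868964951026728 centre [0.5488 0.0218 0.01  ]
disc top (239.0, 188.7560975609756) 41.0 [[0.66109145 0.0432069  0.042     ]]
disc scene (276.5, 189.0) 18.0 [[0.66060481 0.04163606 0.042     ]]
mask wedge ((253.3275909423828, 225.56895446777344), (31.382511138916016, 13.55575942993164), 68.19859313964844) 383.5
rect mm ((547.4760131835938, 22.632328033447266), (97.14510345458984, 41.17731857299805), 10.461579322814941)
top cam [ 0.24874935 -0.01265282  1.61085579]
scene cam [-0.22083005 -0.67131694  0.77470451]
[[-0.967  0.256 -0.001]
 [ 0.256  0.967 -0.002]
 [ 0.    -0.002 -1.   ]]
scene wedge thin [[0.5934 0.0485 0.003 ]
 [0.599  0.0088 0.003 ]] thick [[ 0.4975 -0.014   0.017 ]
 [ 0.4927  0.0317  0.017 ]]
```

The measurements agree. The foot and disc are at about (0.661, 0.0425), and the wedge centre is at (0.548, 0.022) with a yaw of about 10°. It already points straight at the foot, so it needs about 95 mm of straight push.

Request:
jog_arm(steps=[{"delta_rot":[0,0,-6.2],"linear":[0,0,0],"grip":0.016},{"delta_rot":[0,0,-6.2],"linear":[0,0,0],"grip":0.016},{"delta_rot":[0,0,-6.2],"linear":[0,0,0],"grip":0.016},{"delta_rot":[0,0,-6.2],"linear":[0,0,0],"grip":0.016},{"delta_rot":[0,0,0],"linear":[-0.0126,-0.04,0],"grip":0.016},{"delta_rot":[0,0,0],"linear":[-0.0126,-0.04,0],"grip":0.016},{"delta_rot":[0,0,0],"linear":[-0.0126,-0.04,0],"grip":0.016},{"delta_rot":[0,0,0],"linear":[-0.0126,-0.04,0],"grip":0.016},{"delta_rot":[0,0,0],"linear":[-0.0126,-0.04,0],"grip":0.016},{"delta_rot":[0,0,0],"linear":[-0.0126,-0.04,0],"grip":0.016}], newtons=20)

```text
t: 1.1
tool_pos: [0.2762, 0.3792, 0.2053]
tool_rot: [0.274, -3.129, 0.001]
contact_force: [-0.1, 0.4, -0.9]
opening: 0.0158
grip_force: 0.0
```

Request:
jog_arm(steps=[{"delta_rot":[0,0,0],"linear":[-0.0126,-0.04,0],"grip":0.016},{"delta_rot":[0,0,0],"linear":[-0.0126,-0.04,0],"grip":0.016},{"delta_rot":[0,0,0],"linear":[-0.0126,-0.04,0],"grip":0.016},{"delta_rot":[0,0,0],"linear":[-0.0126,-0.04,0],"grip":0.016},{"delta_rot":[0,0,0],"linear":[-0.0126,-0.04,0],"grip":0.016},{"delta_rot":[0,0,0],"linear":[-0.0126,-0.04,0],"grip":0.016},{"delta_rot":[0,0,0],"linear":[-0.0126,-0.04,0],"grip":0.016},{"delta_rot":[0,0,0],"linear":[-0.0126,-0.04,0],"grip":0.016},{"delta_rot":[0,0,0],"linear":[-0.0126,-0.04,0],"grip":0.016},{"delta_rot":[0,0,0],"linear":[0,0,0],"grip":0.016}])

```text
t: 2.1
tool_pos: [0.451, 0.0423, 0.2053]
tool_rot: [0.263, -3.13, 0.002]
contact_force: [-0.9, 0.5, 0.3]
opening: 0.0162
grip_force: 0.0
```

```bash
python3 - <<'E'
from h import *
im=np.load('pics/top0.npz')['im'];h=cv2.cvtColor(im,cv2.COLOR_RGB2HSV)
for nm,lo,hi,r in(("pink",(150,80,150),(178,255,255),(225,255,270,305)),("teal",(80,80,100),(100,255,255),(275,245,315,300))):
    m=cv2.inRange(h,lo,hi);k=np.zeros_like(m);k[r[1]:r[3],r[0]:r[2]]=m[r[1]:r[3],r[0]:r[2]]
    q=cv2.boxPoints(cv2.minAreaRect(ray("top",box(k),.01)[:,:2].astype(np.float32)));print(nm,q.round(3).tolist())
E
```

```text
pink [[0.3319999873638153, 0.0820000022649765], [0.3479999899864197, 0.04100000113248825], [0.44200000166893005, 0.07699999958276749], [0.4259999990463257, 0.11800000071525574]]
teal [[0.33399999141693115, -0.08500000089406967], [0.4350000023841858, -0.10100000351667404], [0.44200000166893005, -0.0560000017285347], [0.3400000035762787, -0.04100000113248825]]
```

Request:
jog_arm(steps=[{"delta_rot":[0,0,0],"linear":[-0.019,-0.037,0],"grip":0.016},{"delta_rot":[0,0,0],"linear":[0,0,0.03],"grip":0.016},{"delta_rot":[0,0,0],"linear":[0,0,0.04],"grip":0.016},{"delta_rot":[0,0,0],"linear":[0,0,0.04],"grip":0.016},{"delta_rot":[0,0,0],"linear":[0,0,0.04],"grip":0.016},{"delta_rot":[0,0,0],"linear":[0,0,0.025],"grip":0.016},{"delta_rot":[0,0,0],"linear":[0,0,0.015],"grip":0.016},{"delta_rot":[0,0,0],"linear":[0,0,0.008],"grip":0.016},{"delta_rot":[0,0,0],"linear":[0,0,0],"grip":0.016},{"delta_rot":[0,0,0],"linear":[0,0,0],"grip":0.016}])

```text
t: 3.1
tool_pos: [0.4757, 0.0131, 0.0086]
tool_rot: [-0.274, 3.128, -0.0]
contact_force: [0.6, 0.3, 0.3]
opening: 0.0161
grip_force: 0.0
```

```bash
python3 - <<'E'
from h import *
im,d=ctrl.get_image("top"); cv2.imwrite("pics/c1.png",cv2.resize(im[130:270,200:320,::-1],None,fx=4,fy=4,interpolation=cv2.INTER_CUBIC))
im,d=ctrl.get_image("scene"); cv2.imwrite("pics/s1.png",cv2.resize(im[130:270,190:350,::-1],None,fx=4,fy=4,interpolation=cv2.INTER_CUBIC))
print(ctrl.get_obs()['tool_pos'],ctrl.get_obs()['contact_force'])
E
```

```text
[0.47625844 0.01281113 0.00921004] [0.29859205 0.28507323 0.60365262]
```

View pics/s1.png

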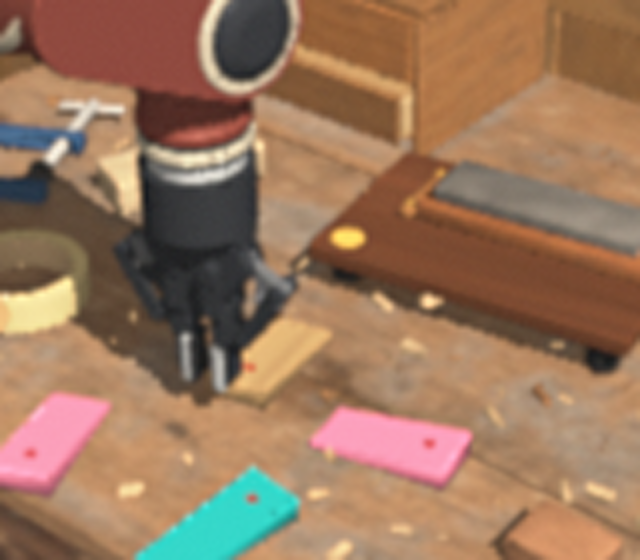

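The fingers stand just behind the thick end, at about (205,375) in the crop, and the wedge is untouched. I'll shift 3.5 mm sideways to centre, then push.

Request:
jog_arm(steps=[{"delta_rot":[0,0,0],"linear":[0,-0.0035,0],"grip":0.016},{"delta_rot":[0,0,0],"linear":[-0.005,0,0],"grip":0.016},{"delta_rot":[0,0,0],"linear":[-0.005,0,0],"grip":0.016},{"delta_rot":[0,0,0],"linear":[-0.007,0,0],"grip":0.016},{"delta_rot":[0,0,0],"linear":[-0.008,0,0],"grip":0.016},{"delta_rot":[0,0,0],"linear":[-0.008,0,0],"grip":0.016},{"delta_rot":[0,0,0],"linear":[-0.008,0,0],"grip":0.016},{"delta_rot":[0,0,0],"linear":[-0.008,0,0],"grip":0.016},{"delta_rot":[0,0,0],"linear":[-0.008,0,0],"grip":0.016},{"delta_rot":[0,0,0],"linear":[-0.006,0,0],"grip":0.016}])

```text
t: 4.2
tool_pos: [0.5386, 0.0204, 0.0078]
tool_rot: [-0.273, 3.13, -0.0]
contact_force: [0.0, 0.0, -0.5]
opening: 0.0158
grip_force: 0.0
```

```bash
python3 - <<'E'
from h import *
im,d=ctrl.get_image("top"); cv2.imwrite("pics/c2.png",cv2.resize(im[130:270,200:320,::-1],None,fx=4,fy=4,interpolation=cv2.INTER_CUBIC))
print(ctrl.get_obs()['tool_pos'],ctrl.get_obs()['contact_force'])
E
```

```text
[0.53930241 0.0204264  0.00807419] [ 0.36796078 -0.17376368 -0.36417274]
```

View pics/c2.png

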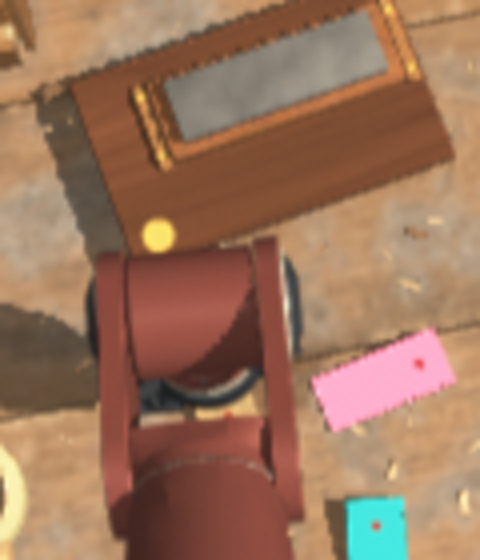

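The arm hides most of the wedge. The tool has followed the 10° line without resistance, and a jam is expected near x ≈ 0.58.

Request:
jog_arm(steps=[{"delta_rot":[0,0,0],"linear":[-0.006,0,0],"grip":0.016},{"delta_rot":[0,0,0],"linear":[-0.006,0,0],"grip":0.016},{"delta_rot":[0,0,0],"linear":[-0.006,0,0],"grip":0.016},{"delta_rot":[0,0,0],"linear":[-0.006,0,0],"grip":0.016},{"delta_rot":[0,0,0],"linear":[-0.004,0,0],"grip":0.016},{"delta_rot":[0,0,0],"linear":[-0.002,0,0],"grip":0.016},{"delta_rot":[0,0,0],"linear":[0,0,0],"grip":0.016}])

```text
t: 4.95
tool_pos: [0.5675, 0.0255, 0.0078]
tool_rot: [0.273, -3.13, -0.0]
contact_force: [-0.5, -1.2, -0.0]
opening: 0.0158
grip_force: 0.0
```

```bash
python3 - <<'E'
from h import *
im,d=ctrl.get_image("scene"); cv2.imwrite("pics/s2.png",cv2.resize(im[130:270,190:350,::-1],None,fx=4,fy=4,interpolation=cv2.INTER_CUBIC))
print(ctrl.get_obs()['tool_pos'],ctrl.get_obs()['contact_force'])
E
```

```text
[0.56725679 0.02546666 0.00772443] [ 0.36150478 -0.65780748  0.62947946]
```

View pics/s2.png

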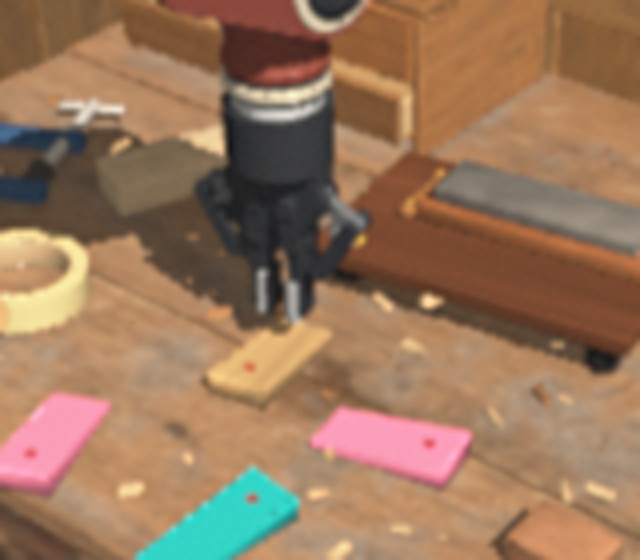

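```bash
python3 - <<'E'
from h import *
f=lambda X:((proj("scene",X)+.5-[190,130])*4).round()
print("pic1 tcp",f((.476,.0128,.009)),"pic2 tcp",f((.567,.0255,.008)),"thick centre",f((.499,.0133,0)),"dot top",proj("top",(.567,.0255,.008)))
# wedge dot red in both views from fresh pictures
for n,r in(("top",(235,200,275,250)),("scene",(235,205,275,235))):
    I,_=ctrl.get_image(n);c=I[r[1]:r[3],r[0]:r[2]].astype(int);m=(c[...,0]>c[...,1]*1.9)&(c[...,0]>140)
    y,x=np.nonzero(m);print(n,len(x),(x.mean()+r[0],y.mean()+r[1]) if len(x) else None, ray(n,[(x.mean()+r[0],y.mean()+r[1])],.014) if len(x) else None)
    if n=="top":cv2.imwrite("pics/c3.png",cv2.resize(I[130:270,200:320,::-1],None,fx=4,fy=4,interpolation=cv2.INTER_CUBIC))
E
```

```text
pic1 tcp [213. 408.] pic2 tcp [285. 340.] thick centre [235. 401.] dot top [251.21999444 219.61955903]
top 36 (np.float64(258.5833333333333), np.float64(219.19444444444446)) [[0.56262605 0.0031435  0.014     ]]
scene 0 None None
```

The wedge has not moved: its dot is still at crop (249,367). The fingertips passed just over its top, because they stand higher than the TCP reading while partly open. I'll raise, go back, shut the fingers (about 29 mm wide, enough for a stable push) and come down again, then measure the tip height in the image.

Request:
jog_arm(steps=[{"delta_rot":[0,0,0],"linear":[0,0,-0.03],"grip":0.016},{"delta_rot":[0,0,0],"linear":[0.02,0,-0.01],"grip":0},{"delta_rot":[0,0,0],"linear":[0.025,0,0],"grip":0},{"delta_rot":[0,0,0],"linear":[0.025,0,0],"grip":0},{"delta_rot":[0,0,0],"linear":[0.025,0,0],"grip":0},{"delta_rot":[0,0,0],"linear":[0,0,0],"grip":0},{"delta_rot":[0,0,0],"linear":[0,0,0.02],"grip":0},{"delta_rot":[0,0,0],"linear":[0,0,0.013],"grip":0},{"delta_rot":[0,0,0],"linear":[0,0,0],"grip":0}])

```text
t: 6.0
tool_pos: [0.472, 0.0093, 0.0125]
tool_rot: [0.273, -3.125, -0.002]
contact_force: [-1.1, -0.1, -0.5]
opening: -0.0001
grip_force: 0.0
```

```bash
python3 - <<'E'
from h import *
o=ctrl.get_obs();p=o['tool_pos'];print(p,o['contact_force'],o['opening'])
im,d=ctrl.get_image("scene"); I=cv2.resize(im[160:250,190:310,::-1],None,fx=6,fy=6,interpolation=cv2.INTER_CUBIC)
q=((proj("scene",p)+.5-[190,160])*6).astype(int);cv2.drawMarker(I,tuple(int(v) for v in q),(0,255,0),0,10);print(q)
cv2.imwrite("pics/s3.png",I)
E
```

```text
[0.47201381 0.00932368 0.01254136] [-1.13415816 -0.14809413 -0.54837897] -7.111231302386074e-05
[318 432]
```

View pics/s3.png

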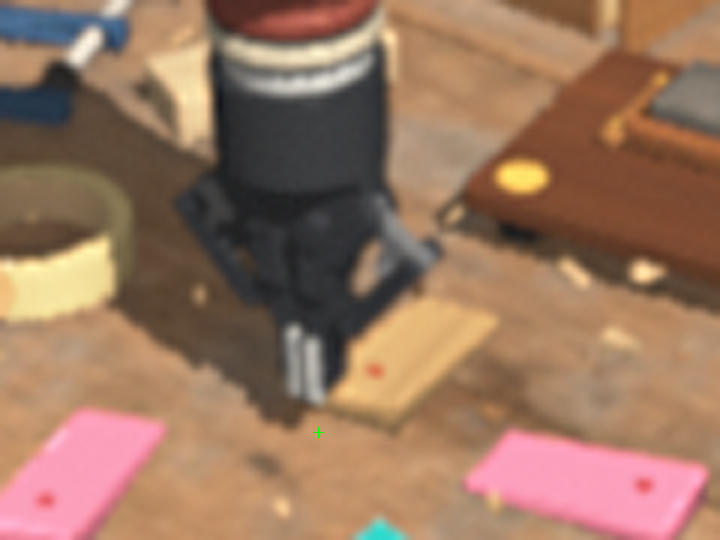

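The marker for the TCP projects to (318,432), but the fingertip ends near (318,403), about 12 mm higher. I'll lower carefully while watching the force, and use the depth image.

Request:
jog_arm(steps=[{"delta_rot":[0,0,0],"linear":[0,0,0.004],"grip":0},{"delta_rot":[0,0,0],"linear":[0,0,0.004],"grip":0},{"delta_rot":[0,0,0],"linear":[0,0,0.002],"grip":0},{"delta_rot":[0,0,0],"linear":[0,0,0],"grip":0}])

```text
t: 6.45
tool_pos: [0.4737, 0.0091, 0.0046]
tool_rot: [0.273, -3.129, -0.0]
contact_force: [0.6, 0.4, 0.8]
opening: -0.0001
grip_force: 0.0
```

```bash
python3 - <<'E'
from h import *
o=ctrl.get_obs();p=o['tool_pos'];print(p,o['contact_force'])
im,d=ctrl.get_image("scene"); c=ctrl.camera_info("scene");K,R,t=c['camera_matrix'],c['R'],c['t']
v,u=np.mgrid[200:245,225:262]; z=d[v,u].ravel()
X=(R.T@((np.linalg.inv(K)@np.stack([u.ravel(),v.ravel(),np.ones(u.size)])*z)-t[:,None])).T.reshape(*u.shape,3)
col=im[v,u].astype(int)
uu=int(round(proj("scene",p)[0]));print(uu,proj("scene",p))
for y in range(8,45,2):
    print(v[y,0],[(tuple((X[y,k]*1000).round().astype(int).tolist()),int(col[y,k].sum())) for k in(uu-225-2,uu-225)])
E
```

```text
[0.47365735 0.00905416 0.00462164] [0.60607705 0.44939107 0.76765242]
243 [243.27490791 233.58355978]
208 [((457, -5, 106), 151), ((461, -8, 105), 153)]
210 [((459, -2, 97), 146), ((459, -9, 100), 150)]
212 [((464, 2, 86), 115), ((460, -8, 93), 125)]
214 [((462, 1, 81), 138), ((465, -3, 82), 150)]
216 [((464, 3, 73), 144), ((465, -3, 75), 157)]
218 [((462, 2, 68), 289), ((462, -5, 72), 203)]
220 [((461, 2, 61), 408), ((467, 0, 59), 453)]
222 [((462, 3, 54), 406), ((466, 0, 53), 507)]
224 [((461, 3, 48), 382), ((465, -1, 48), 508)]
226 [((465, 7, 37), 384), ((467, 2, 38), 510)]
228 [((461, 4, 34), 302), ((466, 1, 33), 523)]
230 [((487, 30, -1), 256), ((490, 25, -1), 425)]
232 [((482, 26, -3), 372), ((484, 20, -2), 464)]
234 [((475, 19, -3), 443), ((480, 16, -4), 449)]
236 [((469, 13, -3), 462), ((474, 11, -5), 455)]
238 [((463, 8, -4), 425), ((466, 3, -3), 447)]
240 [((457, 3, -4), 447), ((459, -3, -2), 448)]
242 [((451, -2, -5), 435), ((454, -7, -4), 450)]
244 [((445, -8, -5), 447), ((449, -11, -6), 440)]
```

Depth puts the fingertips at roughly z ≈ 0.025 while the reading says 0.005. I'll probe down in small steps and watch for force.

Request:
jog_arm(steps=[{"delta_rot":[0,0,0],"linear":[0,0,0.003],"grip":0},{"delta_rot":[0,0,0],"linear":[0,0,0.003],"grip":0},{"delta_rot":[0,0,0],"linear":[0,0,0.002],"grip":0},{"delta_rot":[0,0,0],"linear":[0,0,0],"grip":0}])

```text
t: 6.9
tool_pos: [0.4733, 0.0091, -0.0037]
tool_rot: [0.273, -3.129, -0.0]
contact_force: [0.2, 0.6, 0.1]
opening: -0.0001
grip_force: 0.0
```

Request:
jog_arm(steps=[{"delta_rot":[0,0,0],"linear":[0,0,0.002],"grip":0},{"delta_rot":[0,0,0],"linear":[0,0,0.002],"grip":0},{"delta_rot":[0,0,0],"linear":[0,0,0],"grip":0}])

```text
t: 7.2
tool_pos: [0.4735, 0.009, -0.0075]
tool_rot: [0.273, -3.129, -0.0]
contact_force: [1.2, -0.5, -0.2]
opening: 0.0001
grip_force: 0.0
```

```bash
cat > tip.py <<'E'
from h import *
o=ctrl.get_obs();p=o['tool_pos'];print(p,o['contact_force'])
im,d=ctrl.get_image("scene"); c=ctrl.camera_info("scene");K,R,t=c['camera_matrix'],c['R'],c['t']
v,u=np.mgrid[200:245,225:262]; z=d[v,u].ravel()
X=(R.T@((np.linalg.inv(K)@np.stack([u.ravel(),v.ravel(),np.ones(u.size)])*z)-t[:,None])).T.reshape(*u.shape,3)
k=int(round(proj("scene",p)[0]))-225
for y in range(18,40): print(v[y,0],(X[y,k]*1000).round().astype(int).tolist(),im[v[y,0],k+225])
E
python3 tip.py
```

```text
[ 0.47347778  0.00904048 -0.00753374] [ 1.22046379 -0.5268511  -0.21799159]
218 [463, -4, 70] [48 48 49]
219 [462, -5, 68] [49 50 52]
220 [465, -2, 62] [50 50 54]
221 [463, -3, 60] [67 67 67]
222 [465, -2, 55] [120 118 114]
223 [467, 1, 49] [166 165 157]
224 [465, -1, 48] [173 171 164]
225 [468, 2, 41] [173 171 164]
226 [465, -1, 41] [173 172 165]
227 [466, 1, 35] [171 170 163]
228 [465, 0, 34] [172 171 164]
229 [465, 0, 30] [174 173 167]
230 [464, 0, 27] [177 175 169]
231 [465, 1, 23] [174 173 166]
232 [464, 0, 20] [162 149 138]
233 [481, 17, -2] [166 129  98]
234 [478, 15, -2] [193 144 102]
235 [476, 13, -4] [201 151 108]
236 [474, 11, -5] [199 150 108]
237 [469, 6, -3] [196 146 105]
238 [465, 3, -2] [196 146 105]
239 [460, -2, -1] [198 149 108]
```

Request:
jog_arm(steps=[{"delta_rot":[0,0,0],"linear":[0,0,0.002],"grip":0},{"delta_rot":[0,0,0],"linear":[0,0,0.002],"grip":0},{"delta_rot":[0,0,0],"linear":[0,0,0.002],"grip":0},{"delta_rot":[0,0,0],"linear":[0,0,0.002],"grip":0},{"delta_rot":[0,0,0],"linear":[0,0,0],"grip":0}])

```text
t: 7.75
tool_pos: [0.4734, 0.0091, -0.0156]
tool_rot: [0.273, -3.129, -0.0]
contact_force: [0.1, -0.7, -0.3]
opening: 0.0
grip_force: 0.0
```

```bash
python3 tip.py | sed -n '1p;12,20p'
```

```text
[ 0.47341466  0.00906246 -0.01560672] [ 0.14150154 -0.70613611 -0.31251837]
228 [469, 0, 31] [106 106 104]
229 [469, 0, 28] [114 114 111]
230 [469, 1, 24] [121 121 119]
231 [467, -1, 23] [122 123 120]
232 [467, 0, 19] [131 130 128]
233 [468, 0, 15] [155 153 148]
234 [469, 2, 10] [180 167 153]
235 [477, 10, -3] [193 158 130]
236 [474, 7, -3] [198 151 109]
```

The tip is now about 11 mm above the bench. I'll go 3 mm lower and start the push.

Request:
jog_arm(steps=[{"delta_rot":[0,0,0],"linear":[0,0,0.003],"grip":0},{"delta_rot":[0,0,0],"linear":[-0.005,0,0],"grip":0},{"delta_rot":[0,0,0],"linear":[-0.005,0,0],"grip":0},{"delta_rot":[0,0,0],"linear":[-0.005,0,0],"grip":0},{"delta_rot":[0,0,0],"linear":[-0.005,0,0],"grip":0},{"delta_rot":[0,0,0],"linear":[-0.005,0,0],"grip":0},{"delta_rot":[0,0,0],"linear":[-0.005,0,0],"grip":0},{"delta_rot":[0,0,0],"linear":[-0.005,0,0],"grip":0},{"delta_rot":[0,0,0],"linear":[-0.005,0,0],"grip":0},{"delta_rot":[0,0,0],"linear":[0,0,0],"grip":0}])

```text
t: 8.8
tool_pos: [0.514, 0.016, -0.018]
tool_rot: [-0.273, 3.129, -0.0]
contact_force: [-0.1, 0.6, 0.4]
opening: 0.0002
grip_force: 0.0
```

```bash
python3 - <<'E'
from h import *
o=ctrl.get_obs();print(o['tool_pos'],o['contact_force'])
im,d=ctrl.get_image("scene"); I=cv2.resize(im[160:250,210:330,::-1],None,fx=6,fy=6,interpolation=cv2.INTER_CUBIC)
cv2.imwrite("pics/s4.png",I)
E
```

```text
[ 0.51404094  0.01601901 -0.0180205 ] [-0.13717444  0.6351372   0.41882464]
```

View pics/s4.png

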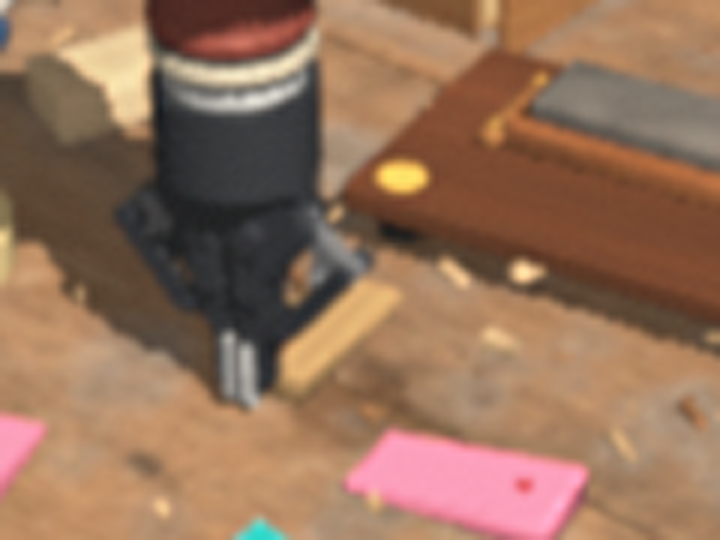

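The fingers are against the thick end and the wedge is sliding. Its right edge runs from crop (287,390) to (400,295). I'll check its heading.

```bash
python3 - <<'E'
from h import *
im,d=ctrl.get_image("scene"); h=cv2.cvtColor(im,cv2.COLOR_RGB2HSV)
f=lambda p:(np.array(p)+.5)/6-.5+[210,160]
a=ray("scene",[f((293,392))],.0)[0];a2=ray("scene",[f((285,360))],.017)[0];b=ray("scene",[f((402,297))],.003)[0]
print(a,a2,b,np.linalg.norm(b-a),np.degrees(np.arctan2(*(b-a)[[1,0]])),np.degrees(np.arctan2(*(b-a2)[[1,0]])))
m=cv2.inRange(h,(14,90,190),(22,160,255))
for v in range(205,228,2): print(v,[u for u in range(250,285) if m[v,u]],end=' ')
# frame of wedge: expected right edge y
y=np.radians(10);e=np.array([-np.sin(y),np.cos(y)]);print("\nlateral of right edge rel. foot", (b[:2]-[.661,.0425])@e,(a[:2]-[.661,.0425])@e)
E
```

```text
[0.53347544 0.0058339  0.        ] [0.53337301 0.00997952 0.017     ] [0.62228999 0.01102327 0.003     ] 0.08901659349362347 3.3439493602391246 0.6725377825716534
205 [284] 207 [270, 271, 272, 273, 274, 275] 209 [268, 269, 270, 271, 272, 273, 274, 275, 276] 211 [265, 266, 267, 268, 269, 270, 271, 272, 273, 274] 213 [263, 264, 265, 266, 267, 268, 269, 270, 271, 272] 215 [261, 262, 263, 264, 265, 266, 267, 268, 269, 270] 217 [259, 260, 261, 262, 263, 264, 265, 266, 267] 219 [257, 258, 259, 260, 261, 262, 263, 264, 265] 221 [257, 258, 259, 260, 261, 262, 263] 223 [258, 259, 260] 225 [] 227 [254] 
lateral of right edge rel. foot -0.02427660148202947 -0.013964648932243588
```

```bash
cat > edge.py <<'E'
from h import *
def edge(im,u0,u1,v0,v1):
    h=cv2.cvtColor(im,cv2.COLOR_RGB2HSV); m=cv2.inRange(h,(14,90,190),(22,160,255)); P=[]
    w=im.astype(int)
    for v in range(v0,v1):
        r=w[v,u0:u1].sum(1); g=np.diff(np.convolve(r,[.5,.5],'valid')); k=np.argmin(g); P.append((u0+k+1.,v))
    P=np.array(P); fit=cv2.fitLine(P.astype(np.float32),cv2.DIST_HUBER,0,.01,.01).ravel()
    e=ray("scene",[fit[2:]+s*fit[:2]*10 for s in(-1,1)],.004); d=e[1]-e[0]; d*=np.sign(d[0])
    return P.tolist(),np.degrees(np.arctan2(d[1],d[0])),e.round(4).tolist()
old=np.load('pics/scene0.npz')['im']; new,_=ctrl.get_image("scene")
h=lambda im:cv2.inRange(cv2.cvtColor(im,cv2.COLOR_RGB2HSV),(14,90,190),(22,160,255))
for nm,im,r in(("old",old,range(214,226)),("new",new,range(209,220))):
    m=h(im); P=np.array([(np.nonzero(m[v,240:280])[0].max()+240,v) for v in r],np.float32)
    f=cv2.fitLine(P,cv2.DIST_HUBER,0,.01,.01).ravel()
    e=ray("scene",[f[2:]+s*f[:2]*8 for s in(-1,1)],.006);d=e[1]-e[0];d*=np.sign(d[0])
    y=np.radians(10);print(nm,P[:,0],np.degrees(np.arctan2(d[1],d[0])),"lateral of edge to foot line",((e[:,:2]-[.661,.0425])@[-np.sin(y),np.cos(y)]).round(4))
E
python3 edge.py
```

```text
old [271. 270. 269. 268. 266. 265. 264. 263. 262. 261. 260. 259.] 5.669363182385951 lateral of edge to foot line [-0.0193 -0.0238]
new [276. 276. 274. 273. 272. 271. 270. 269. 267. 266. 265.] 4.576942774042668 lateral of edge to foot line [-0.0205 -0.0263]
```

The heading change is about 1° and the lateral drift about 2 mm, so the push is straight. I'll continue.

Request:
jog_arm(steps=[{"delta_rot":[0,0,0],"linear":[-0.006,0,0],"grip":0},{"delta_rot":[0,0,0],"linear":[-0.006,0,0],"grip":0},{"delta_rot":[0,0,0],"linear":[-0.006,0,0],"grip":0},{"delta_rot":[0,0,0],"linear":[-0.006,0,0],"grip":0},{"delta_rot":[0,0,0],"linear":[-0.006,0,0],"grip":0},{"delta_rot":[0,0,0],"linear":[-0.006,0,0],"grip":0},{"delta_rot":[0,0,0],"linear":[-0.006,0,0],"grip":0},{"delta_rot":[0,0,0],"linear":[-0.004,0,0],"grip":0},{"delta_rot":[0,0,0],"linear":[0,0,0],"grip":0}])

```text
t: 9.85
tool_pos: [0.5592, 0.024, -0.0181]
tool_rot: [-0.273, 3.129, -0.0]
contact_force: [-0.8, 0.7, 0.5]
opening: -0.0001
grip_force: 0.0
```

Request:
jog_arm(steps=[{"delta_rot":[0,0,0],"linear":[-0.002,0,0],"grip":0},{"delta_rot":[0,0,0],"linear":[-0.002,0,0],"grip":0},{"delta_rot":[0,0,0],"linear":[-0.002,0,0],"grip":0},{"delta_rot":[0,0,0],"linear":[-0.002,0,0],"grip":0},{"delta_rot":[0,0,0],"linear":[0,0,0],"grip":0}])

```text
t: 10.35
tool_pos: [0.5667, 0.0253, -0.0181]
tool_rot: [-0.273, 3.129, -0.0]
contact_force: [-0.2, -0.2, 0.1]
opening: -0.0001
grip_force: 0.0
```

Request:
jog_arm(steps=[{"delta_rot":[0,0,0],"linear":[-0.0015,0,0],"grip":0},{"delta_rot":[0,0,0],"linear":[-0.0015,0,0],"grip":0},{"delta_rot":[0,0,0],"linear":[-0.001,0,0],"grip":0},{"delta_rot":[0,0,0],"linear":[0,0,0],"grip":0}])

```text
t: 10.75
tool_pos: [0.5705, 0.026, -0.0181]
tool_rot: [-0.273, 3.129, -0.0]
contact_force: [-0.1, -0.1, 0.7]
opening: 0.0004
grip_force: 0.0
```

Request:
jog_arm(steps=[{"delta_rot":[0,0,0],"linear":[-0.001,0,0],"grip":0},{"delta_rot":[0,0,0],"linear":[-0.001,0,0],"grip":0},{"delta_rot":[0,0,0],"linear":[-0.001,0,0],"grip":0},{"delta_rot":[0,0,0],"linear":[0,0,0],"grip":0}])

```text
t: 11.15
tool_pos: [0.5735, 0.0265, -0.0182]
tool_rot: [-0.273, 3.129, -0.0]
contact_force: [-0.5, 0.3, -0.2]
opening: 0.0002
grip_force: 0.0
```

Request:
jog_arm(steps=[{"delta_rot":[0,0,0],"linear":[-0.001,0,0],"grip":0},{"delta_rot":[0,0,0],"linear":[-0.001,0,0],"grip":0},{"delta_rot":[0,0,0],"linear":[0,0,0],"grip":0}])

```text
t: 11.45
tool_pos: [0.5754, 0.0269, -0.0182]
tool_rot: [-0.273, 3.129, -0.0]
contact_force: [-0.2, -0.7, -1.0]
opening: -0.0001
grip_force: 0.0
```

Request:
jog_arm(steps=[{"delta_rot":[0,0,0],"linear":[-0.001,0,0],"grip":0},{"delta_rot":[0,0,0],"linear":[-0.001,0,0],"grip":0},{"delta_rot":[0,0,0],"linear":[0,0,0],"grip":0}])

```text
t: 11.75
tool_pos: [0.5774, 0.0272, -0.0182]
tool_rot: [-0.273, 3.129, -0.0]
contact_force: [0.2, 0.1, -1.0]
opening: 0.0001
grip_force: 0.0
```

Request:
jog_arm(steps=[{"delta_rot":[0,0,0],"linear":[-0.001,0,0],"grip":0},{"delta_rot":[0,0,0],"linear":[-0.001,0,0],"grip":0},{"delta_rot":[0,0,0],"linear":[0,0,0],"grip":0}])

```text
t: 12.05
tool_pos: [0.5794, 0.0276, -0.0182]
tool_rot: [-0.273, 3.129, -0.0]
contact_force: [0.8, 0.4, 0.2]
opening: 0.0002
grip_force: 0.0
```

Request:
jog_arm(steps=[{"delta_rot":[0,0,0],"linear":[-0.001,0,0],"grip":0},{"delta_rot":[0,0,0],"linear":[0,0,0],"grip":0}])

```text
t: 12.25
tool_pos: [0.5803, 0.0277, -0.0181]
tool_rot: [-0.273, 3.129, -0.0]
contact_force: [0.4, -0.6, 0.1]
opening: 0.0004
grip_force: 0.0
```

The geometry from the last picture puts the wedge origin about 26 mm before the foot, so about 6 mm remains.

Request:
jog_arm(steps=[{"delta_rot":[0,0,0],"linear":[-0.001,0,0],"grip":0},{"delta_rot":[0,0,0],"linear":[-0.001,0,0],"grip":0},{"delta_rot":[0,0,0],"linear":[-0.001,0,0],"grip":0},{"delta_rot":[0,0,0],"linear":[0,0,0],"grip":0}])

```text
t: 12.65
tool_pos: [0.5833, 0.0283, -0.0182]
tool_rot: [-0.273, 3.129, 0.0]
contact_force: [-1.4, -0.2, 0.7]
opening: -0.0
grip_force: 0.0
```

Request:
jog_arm(steps=[{"delta_rot":[0,0,0],"linear":[-0.001,0,0],"grip":0},{"delta_rot":[0,0,0],"linear":[0,0,0],"grip":0}])

```text
t: 12.85
tool_pos: [0.5839, 0.0284, -0.0182]
tool_rot: [0.273, -3.129, 0.0]
contact_force: [-0.8, 0.2, 0.8]
opening: 0.0001
grip_force: 0.7
```

Request:
jog_arm(steps=[{"delta_rot":[0,0,0],"linear":[-0.001,0,0],"grip":0},{"delta_rot":[0,0,0],"linear":[0,0,0],"grip":0}])

```text
t: 13.05
tool_pos: [0.5844, 0.0285, -0.0183]
tool_rot: [0.273, -3.128, 0.0]
contact_force: [-4.9, -1.0, 4.0]
opening: 0.0001
grip_force: 2.5
```

Request:
jog_arm(steps=[{"delta_rot":[0,0,0],"linear":[-0.0003,0,0],"grip":0},{"delta_rot":[0,0,0],"linear":[0,0,0],"grip":0}])

```text
t: 13.25
tool_pos: [0.5844, 0.0285, -0.0182]
tool_rot: [0.273, -3.127, 0.0]
contact_force: [-6.4, -1.2, 4.6]
opening: -0.0002
grip_force: 2.9
```

```bash
cat > chk.py <<'E'
from h import *
o=ctrl.get_obs();print(o['tool_pos'],o['contact_force'])
for n,r in(("top",(225,165,265,205)),("scene",(262,178,292,202))):
    im,_=ctrl.get_image(n);h=cv2.cvtColor(im,cv2.COLOR_RGB2HSV);m=cv2.inRange(h,(20,120,150),(32,255,255))[r[1]:r[3],r[0]:r[2]]
    y,x=np.nonzero(m);print(n,len(x),ray(n,[(x.mean()+r[0],y.mean()+r[1])],.042).round(4) if len(x) else None)
cv2.imwrite("pics/s_last.png",cv2.resize(im[160:250,210:330,::-1],None,fx=6,fy=6,interpolation=cv2.INTER_CUBIC))
E
python3 chk.py
```

```text
[ 0.58443043  0.02850071 -0.01821866] [-6.39637962 -1.16318677  4.58658595]
top 2 [[0.7232 0.0286 0.042 ]]
scene 0 None
```

The wedge is jammed at 6.4 N with the tool stopped. I'll back off, raise, and look.

Request:
jog_arm(steps=[{"delta_rot":[0,0,0],"linear":[0.003,0,0],"grip":0},{"delta_rot":[0,0,0],"linear":[0.01,0,0],"grip":0},{"delta_rot":[0,0,0],"linear":[0.02,0,0],"grip":0},{"delta_rot":[0,0,0],"linear":[0.03,0,-0.02],"grip":0},{"delta_rot":[0,0,0],"linear":[0.02,0,-0.04],"grip":0},{"delta_rot":[0,0,0],"linear":[0.02,0.02,-0.04],"grip":0},{"delta_rot":[0,0,0],"linear":[0.03,0.04,-0.0],"grip":0},{"delta_rot":[0,0,0],"linear":[0.03,0.04,0],"grip":0},{"delta_rot":[0,0,0],"linear":[0,0,0],"grip":0}])

```text
t: 14.25
tool_pos: [0.4036, 0.1014, 0.0807]
tool_rot: [0.28, -3.129, -0.002]
contact_force: [0.6, -0.6, -0.1]
opening: 0.0001
grip_force: 0.0
```

```bash
python3 chk.py
```

```text
[0.40355337 0.10142381 0.08069172] [ 0.56224704 -0.61048965 -0.07029226]
top 46 [[0.6633 0.0425 0.042 ]]
scene 21 [[0.6601 0.0406 0.042 ]]
```

View pics/s_last.png

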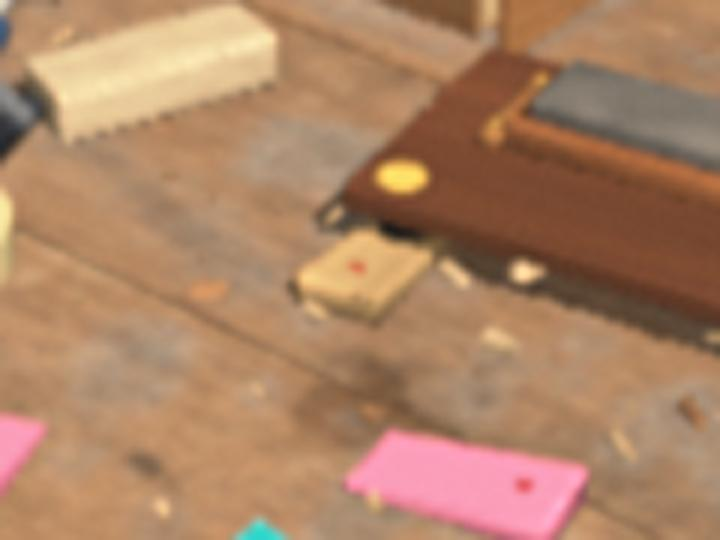

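The wedge sits under the foot, with its dot at (357,267), and the disc has moved 2 mm at most. Next I'll go over the disc.

Request:
jog_arm(steps=[{"delta_rot":[0,0,0],"linear":[-0.0405,-0.0173,0],"grip":0},{"delta_rot":[0,0,0],"linear":[-0.0405,-0.0173,0],"grip":0},{"delta_rot":[0,0,0],"linear":[-0.0405,-0.0173,0],"grip":0},{"delta_rot":[0,0,0],"linear":[-0.0405,-0.0173,0],"grip":0},{"delta_rot":[0,0,0],"linear":[-0.0405,-0.0173,0],"grip":0},{"delta_rot":[0,0,0],"linear":[-0.0405,-0.0173,0],"grip":0},{"delta_rot":[0,0,0],"linear":[0,0,0.02],"grip":0},{"delta_rot":[0,0,0],"linear":[0,0,0.02],"grip":0},{"delta_rot":[0,0,0],"linear":[0,0,0],"grip":0}])

```text
t: 15.25
tool_pos: [0.663, 0.0372, 0.0371]
tool_rot: [0.269, -3.123, -0.001]
contact_force: [-0.5, 0.5, -0.6]
opening: 0.0002
grip_force: 0.0
```

Request:
jog_arm(steps=[{"delta_rot":[0,0,0],"linear":[0,0.004,0.004],"grip":0},{"delta_rot":[0,0,0],"linear":[0,0,0.004],"grip":0},{"delta_rot":[0,0,0],"linear":[0,0,0.003],"grip":0},{"delta_rot":[0,0,0],"linear":[0,0,0.002],"grip":0},{"delta_rot":[0,0,0],"linear":[0,0,0],"grip":0}])

```text
t: 15.75
tool_pos: [0.6641, 0.0427, 0.029]
tool_rot: [-0.273, 3.129, -0.0]
contact_force: [0.8, -0.0, 0.6]
opening: 0.0003
grip_force: 0.0
```

Request:
jog_arm(steps=[{"delta_rot":[0,0,0],"linear":[0,0,0.001],"grip":0},{"delta_rot":[0,0,0],"linear":[0,0,0.001],"grip":0},{"delta_rot":[0,0,0],"linear":[0,0,0],"grip":0}])

```text
t: 16.05
tool_pos: [0.664, 0.0427, 0.0268]
tool_rot: [0.273, -3.13, 0.0]
contact_force: [-0.2, 0.0, 0.5]
opening: 0.0001
grip_force: 0.0
```

Request:
jog_arm(steps=[{"delta_rot":[0,0,0],"linear":[0,0,0.001],"grip":0},{"delta_rot":[0,0,0],"linear":[0,0,0.001],"grip":0},{"delta_rot":[0,0,0],"linear":[0,0,0],"grip":0}])

```text
t: 16.35
tool_pos: [0.6639, 0.0427, 0.0245]
tool_rot: [0.273, -3.129, -0.0]
contact_force: [-0.5, 0.5, -1.5]
opening: -0.0001
grip_force: 0.0
```

Request:
jog_arm(steps=[{"delta_rot":[0,0,0],"linear":[0,0,0.001],"grip":0},{"delta_rot":[0,0,0],"linear":[0,0,0.001],"grip":0},{"delta_rot":[0,0,0],"linear":[0,0,0],"grip":0}])

```text
t: 16.65
tool_pos: [0.6639, 0.0427, 0.0225]
tool_rot: [0.273, -3.129, -0.0]
contact_force: [1.3, -1.1, 0.0]
opening: -0.0001
grip_force: 0.0
```

Request:
jog_arm(steps=[{"delta_rot":[0,0,0],"linear":[0,0,0.001],"grip":0},{"delta_rot":[0,0,0],"linear":[0,0,0.001],"grip":0},{"delta_rot":[0,0,0],"linear":[0,0,0],"grip":0}])

```text
t: 16.95
tool_pos: [0.6639, 0.0427, 0.0205]
tool_rot: [0.273, -3.129, -0.0]
contact_force: [-0.1, -0.0, 0.4]
opening: 0.0
grip_force: 0.0
```

Request:
jog_arm(steps=[{"delta_rot":[0,0,0],"linear":[0,0,0.001],"grip":0},{"delta_rot":[0,0,0],"linear":[0,0,0.001],"grip":0},{"delta_rot":[0,0,0],"linear":[0,0,0],"grip":0}])

```text
t: 17.25
tool_pos: [0.6639, 0.0427, 0.0185]
tool_rot: [0.273, -3.129, -0.0]
contact_force: [-0.4, 0.2, 0.1]
opening: -0.0001
grip_force: 0.0
```

Request:
jog_arm(steps=[{"delta_rot":[0,0,0],"linear":[0,0,0.001],"grip":0},{"delta_rot":[0,0,0],"linear":[0,0,0.001],"grip":0},{"delta_rot":[0,0,0],"linear":[0,0,0],"grip":0}])

```text
t: 17.55
tool_pos: [0.664, 0.0427, 0.0166]
tool_rot: [0.273, -3.13, -0.0]
contact_force: [-0.2, -0.3, 0.0]
opening: 0.0004
grip_force: 0.0
```

Request:
jog_arm(steps=[{"delta_rot":[0,0,0],"linear":[0,0,0.001],"grip":0},{"delta_rot":[0,0,0],"linear":[0,0,0],"grip":0}])

```text
t: 17.75
tool_pos: [0.6642, 0.0427, 0.0165]
tool_rot: [0.273, -3.13, 0.0]
contact_force: [-1.9, 1.1, 3.9]
opening: 0.0002
grip_force: 2.0
```

Request:
jog_arm(steps=[{"delta_rot":[0,0,0],"linear":[0,0,0.001],"grip":0},{"delta_rot":[0,0,0],"linear":[0,0,0],"grip":0}])

```text
t: 17.95
tool_pos: [0.6642, 0.0427, 0.0164]
tool_rot: [0.273, -3.129, 0.0]
contact_force: [-4.8, -0.2, 8.7]
opening: 0.0001
grip_force: 4.4
```

The disc carries 8.7 N without giving. I'll hold, then lift away.

Request:
jog_arm(steps=[{"delta_rot":[0,0,0],"linear":[0,0,0],"grip":0},{"delta_rot":[0,0,0],"linear":[0,0,0],"grip":0},{"delta_rot":[0,0,0],"linear":[0,0,0],"grip":0},{"delta_rot":[0,0,0],"linear":[0,0,0],"grip":0},{"delta_rot":[0,0,0],"linear":[0,0,0],"grip":0}])

```text
t: 18.45
tool_pos: [0.6642, 0.0427, 0.0164]
tool_rot: [0.273, -3.129, 0.0]
contact_force: [-4.8, 0.1, 8.2]
opening: 0.0001
grip_force: 4.3
```

Request:
jog_arm(steps=[{"delta_rot":[0,0,0],"linear":[0,0,-0.002],"grip":0},{"delta_rot":[0,0,0],"linear":[0,0,-0.01],"grip":0},{"delta_rot":[0,0,0],"linear":[0,0,-0.03],"grip":0},{"delta_rot":[0,0,0],"linear":[0,0,-0.04],"grip":0},{"delta_rot":[0,0,0],"linear":[0.04,0,-0.02],"grip":0},{"delta_rot":[0,0,0],"linear":[0.045,0.015,0],"grip":0},{"delta_rot":[0,0,0],"linear":[0.045,0.015,0],"grip":0},{"delta_rot":[0,0,0],"linear":[0.045,0.015,0],"grip":0},{"delta_rot":[0,0,0],"linear":[0.045,0.015,0],"grip":0},{"delta_rot":[0,0,0],"linear":[0,0,0],"grip":0}])

```text
t: 19.45
tool_pos: [0.431, 0.0646, 0.1144]
tool_rot: [0.275, -3.126, -0.001]
contact_force: [-0.0, 0.3, 0.1]
opening: -0.0001
grip_force: 0.0
```

```bash
python3 chk.py; python3 - <<'E'
from h import *
a=cv2.imread("pics/s_last.png"); c=a.astype(int);m=(c[...,2]>c[...,1]*1.9)&(c[...,2]>140);m[:, :300]=0;m[330:]=0;m[:,420:]=0
y,x=np.nonzero(m);print("wedge dot in crop",x.mean() if len(x) else None,y.mean() if len(y) else None)
E
```

```text
[0.430963   0.06458545 0.11439499] [-0.02336362  0.32100231  0.07238483]
top 47 [[0.6646 0.0422 0.042 ]]
scene 21 [[0.6601 0.0406 0.042 ]]
wedge dot in crop None None
```

```bash
python3 - <<'E'
from h import *
a=cv2.imread("pics/s_last.png").astype(int)[240:300,320:400]; r=a[...,2]-a[...,1]; y,x=np.nonzero(r>r.max()-20); print(r.max(),x.mean()+320,y.mean()+240)
print(ctrl.finish_job())
E
```

```text
97 357.23762376237624 266.7524752475247
the job is handed in; nothing more can be done
None
```

I pushed the wedge snug under the short foot (jammed at about 6.4 N), the stand held level with about 8 N on the brass disc, and I withdrew the hand and handed the job in; my checks show the wedge still in place and the stand moved by no more than a few millimetres, but no verdict was returned.

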